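# Hook the colour caddy out from under the drying rack

## Robot

A 7-joint arm with a two-finger parallel gripper is mounted at the origin on the work surface. World frame = base frame: x ahead of the robot, y to its left, z up, the work surface at z = 0. Lengths are in m, angles in degrees, forces in N, time in s.
With the tool pointing down it reaches from about 0.425 to 0.875 m from the base axis. Payload 4.7 kg.
Tool frame: the origin (TCP) lies at the centre of the arm's flange, where the gripper is bolted on; the fingertips stand 182 mm ahead of it and the grasp point (between the pads) lies 164 mm ahead of it; z points along the fingers, x is the direction in which the jaws open and shut, and the axes are right-handed (so a half turn about z gives the same grasp; the last joint's range is limited). The gripper opens to 87 mm and grips with 3 to 60 N. Pads are 19 mm wide; open, the fingers measure 117 mm over their backs; the gripper's body (75 mm by 190 mm) begins 51 mm behind the grasp point.
Start: joints at [-65.884, 18.392, -4.016, 83.108, 1.295, 78.541, -3.26], TCP at [0.257, 0.597, 0.405] pointing down, gripper open.
Joint ranges: [-163.93, 163.93], [-17.29, 119.83], [-79.2, 71.16], [3.27, 140.29], [-89.18, 269.18], [5.43, 117.66], [-154.24, 154.24]. Speed limits (degrees/s): [147.25, 147.25, 180, 180, 180, 180, 180].

## Interface

Orientations are given as [roll, pitch, yaw] about the fixed x, y, z axes, in that order (R = Rz(yaw) Ry(pitch) Rx(roll)).
In Python, from cell import env gives the robot as it stands. The module is installed in compiled form; this text tells all that it offers.
- The arm moves only by the tool carry_out, never from a script. Its argument "increments" is a list of rows, each a list of 5 numbers: the shift along the world's x, y, z in m, then the turn about the world's z in degrees, then the gripper's target within -1 to 1 (shut at 1, half-way at 0, fully open at -1). In form: [[dx, dy, dz, spin, jaw], ...]. A call has 1 to 20 rows; each row is the pose to reach, as a shift and turn from the pose commanded when the call began; what a row does not reach only later rows make up. A row lasts 1/10 s, in which the tool goes at most 50 mm and 8.59 degrees, less where a joint would pass 70% of its speed; a pose out of reach is approached as far as the arm can. A call with a gripper value outside its range is refused whole. The fingers move at their own pace and stop on an object; "grip_force" is the grip in N (left out, the last holds). Time passes only in rows, so rows that repeat a pose let the fingers close. It gives the time, the measured TCP pose, the force and the opening at its end, in the units of the state.
- env.get_obs(): the state, without advancing time (a new reading comes with each control period).
- env.read_camera(name): name is "scene" or "top" or "wrist"; returns (picture, depth): 420x560x3 uint8, red, green, blue; 420x560 float32, m along the optical axis (not along the pixel's ray), 0 where there is no reading.
- env.get_calibration(name): a dict with "K" (3x3 intrinsics, pixels), "k1" (the pictures are not rectified: a ray, as slopes to the right and down, at radius r is drawn at 1 + k1 r^2 times it, then the intrinsics apply), "camera_from_world" (4x4, takes a point from world to camera coordinates); the wrist camera has in their place "T_tool_cam" (4x4, takes a point from camera to tool coordinates, whose origin is the TCP and whose axes are the tool frame's). Camera axes: x right, y down, z forward; pixel columns grow to the right and rows downward; lengths in m; the calibration is good to about 2 mm. A picture is of the moment at which its call begins: read the wrist's pose just before it. get_calibration takes no time and is no camera call.
- env.sign_off(): hands the job in, once; it reports no verdict.
The state is a dict: "time_s": time; "qpos": joint angles; "joint_velocities": joint speeds; "effort": joint torques, N m; "tool_pos": TCP position; "tool_rot": TCP orientation; "force": force on the tool from outside, world axes, zero at the start; "wrist_torque": the same for the moment, N m; "grip_width": finger opening in m.
Only numpy, scipy, OpenCV 4.12 (cv2) and the standard library are available. Lean on these libraries where they do the work, as an engineer would, in place of code of your own. Each camera call takes 0.05 s, during which the arm holds its last target.

## Task

Pick up the hook tool by its wooden handle, reach under the wire drying rack with it without knocking the rack, drop the hook behind the blue caddy's steel handle and drag the caddy into its wooden dock. Pull it square and fully home against the black stop and keep it pulled there with a steady, gentle pull of about 12 N (never anywhere near 25 N) for about a second, so that it beds in. Then unhook and stand the tool back on its handle on open table, touching the caddy and dock no more; move the caddy with the hook only, keep it flat on the table, and leave everything else where it is.

Things in the scene. Friction and masses are not known exactly. Their poses are not given: they have to be found in the camera images.
- hook: Hook tool, 130 g, at left or right. Wooden handle, red front end: 100 mm long (x), 22 wide, 32 tall. Origin: middle of the underside; +x to the hook. A stiff telescopic 6 mm rod runs level from the front, 26 up, and turns straight down, ending 1 above the underside's level; the turned-down end is at x = 130 to 155, as last left: not reported, stays put in use. Balances near x = 15.
- caddy: Blue tray, loose, 110 mm deep (x), 110 wide (y), walls 46 high, 0.75 to 1 kg, 3 white pots fixed in its rear half (tops at 37). Origin: centre of its underside; -x is its front, facing dock and robot. Slides with 3 to 7 N. Starts under the rack, 107 to 145 from home, up to 20 to the side of the dock's axis and turned up to 0.15 rad from it.
- handle (a point): Middle of the caddy's steel handle bar: straight, round, 8 mm in diameter, 80 long along the caddy's y, 20 in front of the caddy's centre, 66 above its underside (top at 70), bent down at both ends to the side walls. Behind and below it is free space down to 37 above the table. Axes as the caddy.
- dock: Fixed U-shaped wooden dock, open towards the rack. Origin: on the table under the middle of the stop's inner face; +x points out of the mouth, away from the robot. Side cheeks 30 mm high, inner faces at y = +-80, reaching from the stop to x = 50, so that the caddy has 25 to spare on either side. The caddy is home when its front wall lies flat on the stop, its origin then at x = 55 in this frame.
- stop: The dock's fixed black rubber-faced stop: a rigid bar 20 mm thick (x -20 to 0 in the dock's frame), 160 wide, 46 high. Origin and axes as the dock's.
- rack: Fixed white wire drying rack. Origin: on the table under the middle of its front edge; +x points away from the robot. Wire deck 240 mm deep, 330 wide, underside 150 and top 159 above the table, wires 55 apart, the caddy seen between them; thin legs at the corners (y = +-165). Its front edge lies 25 to 35 in front of the caddy's handle at the start.
- paperweight: Brass bar 160 x 26 x 22 mm, loose bystander on the side where the hook tool is not. Origin: centre of the underside, x along it.
- jar_yellow: Amber jar with yellow lid, diameter 48 mm, height 62 mm, loose bystander left of the dock. Origin: centre of the underside.
- jar_white: White jar with black lid, diameter 48 mm, height 58 mm, loose bystander right of the dock. Origin: centre of the underside.
- bowl: White bowl, rim diameter 124 mm, height 50 mm, loose bystander far left. Origin: centre of the underside.
- jar_blue: Glass jar with blue lid, diameter 54 mm, height 55 mm, loose bystander far right. Origin: centre of the underside.
- cup: Blue ceramic cup, diameter 72 mm, height 75 mm, loose bystander far right. Origin: centre of the underside.
Not all that is in view belongs to the job. What is shaped like the dock but red or yellow is not meant.

How it is judged (in metres and radians):
On the way, in this order (a step that is already met when the one before it is completed fails the run):
1. the hook tool is lifted in the gripper (height (world z) of hook above 0.03 m and contact force between the fingers and hook above 1 N), for 0.2 s.
2. the hook tool, lowered so that its end is below the top of the handle bar, pulls on the caddy (contact force between hook and caddy above 1.5 N and x of hook in the frame of handle between -0.165 and -0.11 m and height (world z) of hook between 0.04 and 0.066 m), for 0.1 s.
3. the hook at the handle keeps the caddy home and square against the stop, pressing on it with more than 4 N for half a second (all of step 2 and x of caddy in the frame of dock between 0.05 and 0.0575 m and angle between the x axis of caddy and the x axis of dock, either way round below 0.04 rad and contact force between caddy and stop above 4 N), for 0.5 s.
At the end, for the whole second after the job is handed in: The caddy is flat on the table in the dock, its front wall within 2.5 mm of the stop and square to it within 0.04 rad; the hook tool stands on its handle's underside on the table (within 5 mm, tilted less than 0.1 rad), touching neither caddy nor dock; both are at rest (x of caddy in the frame of dock between 0.05 and 0.0575 m and angle between the x axis of caddy and the x axis of dock, either way round below 0.04 rad and height (world z) of caddy below 0.004 m and angle between caddy's own z axis and vertical below 0.04 rad and height (world z) of hook below 0.005 m and angle between hook's own z axis and vertical below 0.1 rad and linear speed of each of hook, caddy below 0.01 m/s and contact force between hook and caddy below 0.05 N and contact force between hook and dock below 0.05 N).
It fails at once if the robot itself touches the caddy (contact force between any of the fingers, the arm and caddy above 0.2 N).
It fails at once if the hook pulls or pushes the caddy, or the caddy is pressed on the stop, with more than 25 N (contact force between hook and caddy above 25 N or contact force between caddy and stop above 25 N).
It fails at once if the caddy is lifted by 12 mm or tipped by more than 0.15 rad (height (world z) of caddy above 0.012 m or angle between caddy's own z axis and vertical above 0.15 rad).
It fails at once if a bystander is moved by more than 15 mm (distance of any of paperweight, jar_yellow, jar_white, bowl, jar_blue, cup from where it was at the start of the episode above 0.015 m).
It fails at once if the robot or the held tool strikes the rack with more than 8 N (contact force between any of the fingers, the arm, hook and rack above 8 N).
It also fails if it takes over 72 s, if anything falls off the work surface, if the arm or the gripper's body presses on something with over 40 N, if the wrist force passes 120 N, or if a joint passes its speed limit or range.

## Working session

There is one attempt and no reset: what is moved stays moved. The work goes in short steps, Python scripts to look and compute and a tool call to move; the robot and the scene stay as the last step left them, time stands still between calls to the robot, and variables do not carry over. Pictures are saved under pics/ and viewed, and the job is handed in when it is done.

Besides the shell and the picture viewer there is one more tool, called after "Emit:" by a JSON object that holds its "api" and its "payload". carry_out: Moves the arm, as the interface text tells. Its arguments: {"type":"object","properties":{"increments":{"type":"array"},"grip_force":{"type":"number"}},"required":["increments"]}

```bash
mkdir -p pics; ls
cat > h.py <<'E'
import numpy as np, cv2
from cell import env
from scipy.spatial.transform import Rotation as R
def cam(name):
    o=env.get_obs(); c=env.get_calibration(name); 
    p,d=env.read_camera(name); 
    if name=="wrist":
        T=np.eye(4); T[:3,:3]=R.from_euler('xyz',o['tool_rot'],degrees=True).as_matrix(); T[:3,3]=o['tool_pos']
        W=T@np.array(c['T_tool_cam'])
    else: W=np.linalg.inv(np.array(c['camera_from_world']))
    return p,d,np.array(c['K']),c['k1'],W
def slopes(uv,K,k1):
    uv=np.atleast_2d(np.array(uv,float)); return cv2.undistortPoints(uv[:,None],K,np.array([k1,0,0,0,0.]))[:,0]
def onplane(uv,z,K,k1,W):
    s=slopes(uv,K,k1); r=np.c_[s,np.ones(len(s))]@W[:3,:3].T; o=W[:3,3]
    return o+r*((z-o[2])/r[:,2])[:,None]
def bydepth(uv,d,K,k1,W):
    uv=np.atleast_2d(uv); s=slopes(uv,K,k1); dd=d[uv[:,1].astype(int),uv[:,0].astype(int)]
    return (np.c_[s,np.ones(len(s))]*dd[:,None])@W[:3,:3].T+W[:3,3]
def proj(P,K,k1,W):
    c=(np.atleast_2d(P)-W[:3,3])@W[:3,:3]; s=c[:,:2]/c[:,2:]; r2=(s**2).sum(1,keepdims=True); s=s*(1+k1*r2)
    return s@K[:2,:2].T+K[:2,2]
E
python3 - <<'E'
from h import *
o=env.get_obs(); print(o)
for n in("top","scene","wrist"):
    p,d,K,k1,W=cam(n); cv2.imwrite(f"pics/{n}0.png",p[:,:,::-1]); np.savez(f"{n}0.npz",p=p,d=d,K=K,k1=k1,W=W)
    print(n,K.round(1).tolist(),k1,W.round(3).tolist(),(d==0).mean())
E
```

```text
pics
{'time_s': 0.0, 'qpos': array([-65.88409514,  18.43837217,  -4.01343804,  83.17582837,
         1.29403946,  78.5413812 ,  -3.26158416]), 'joint_velocities': array([-0.01104843,  0.05147048,  0.05558385, -0.05535721, -0.05549392,
       -0.15438615, -0.05174385]), 'effort': array([-4.12465515e-04, -4.91285741e+01, -4.03520074e-01, -3.12522054e+01,
       -6.37146877e-02,  4.38310322e-02,  1.78518139e-04]), 'tool_pos': array([0.25714996, 0.5967371 , 0.40366057]), 'tool_rot': array([1.79994419e+02, 1.10398482e-01, 6.66900974e+01]), 'force': array([-0.4408842 , -0.07142298, -0.0732997 ]), 'wrist_torque': array([-0.00827822, -0.01413944, -0.06863061]), 'grip_width': 0.08683837176461519}
top [[443.5, 0.0, 274.8], [0.0, 443.5, 202.1], [0.0, 0.0, 1.0]] -0.09621202914292477 [[0.021, -0.988, 0.15, 0.289], [-1.0, -0.022, -0.009, 0.009], [0.012, -0.15, -0.989, 1.593], [0.0, 0.0, 0.0, 1.0]] 0.003915816326530612
scene [[414.2, 0.0, 277.9], [0.0, 414.2, 203.9], [0.0, 0.0, 1.0]] -0.015311998802717249 [[0.175, 0.816, -0.551, 1.163], [0.984, -0.146, 0.097, -0.11], [-0.002, -0.56, -0.829, 1.06], [0.0, 0.0, 0.0, 1.0]] 0.004175170068027211
wrist [[304.5, 0.0, 279.5], [0.0, 304.5, 213.9], [0.0, 0.0, 1.0]] -0.00019432150478674968 [[0.396, 0.878, 0.268, 0.182], [0.918, -0.378, -0.116, 0.628], [-0.001, 0.292, -0.956, 0.384], [0.0, 0.0, 0.0, 1.0]] 0.003805272108843537
```

View pics/top0.png

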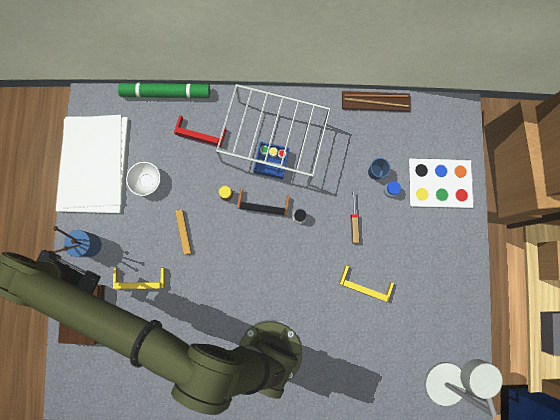

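View pics/scene0.png

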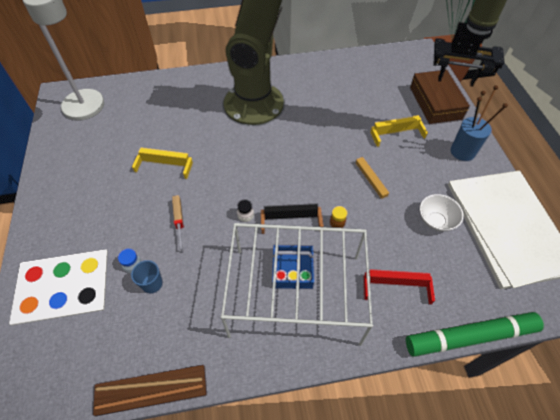

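The top view shows the hook tool at right (355,220), the dock at (265,205), the caddy under the rack at (271,158), and the paperweight at left (183,232). I'll zoom in on these.

Run:
```python
import cv2
t=cv2.imread('pics/top0.png'); s=cv2.imread('pics/scene0.png')
cv2.imwrite('pics/top0a.png',cv2.resize(t[75:225,205:405],(800,600),interpolation=cv2.INTER_CUBIC))
cv2.imwrite('pics/top0b.png',cv2.resize(t[180:255,310:410],(800,600),interpolation=cv2.INTER_CUBIC))
cv2.imwrite('pics/scene0a.png',cv2.resize(s[185:335,200:400],(800,600),interpolation=cv2.INTER_CUBIC))
```

```text
(no output)
```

View pics/top0a.png

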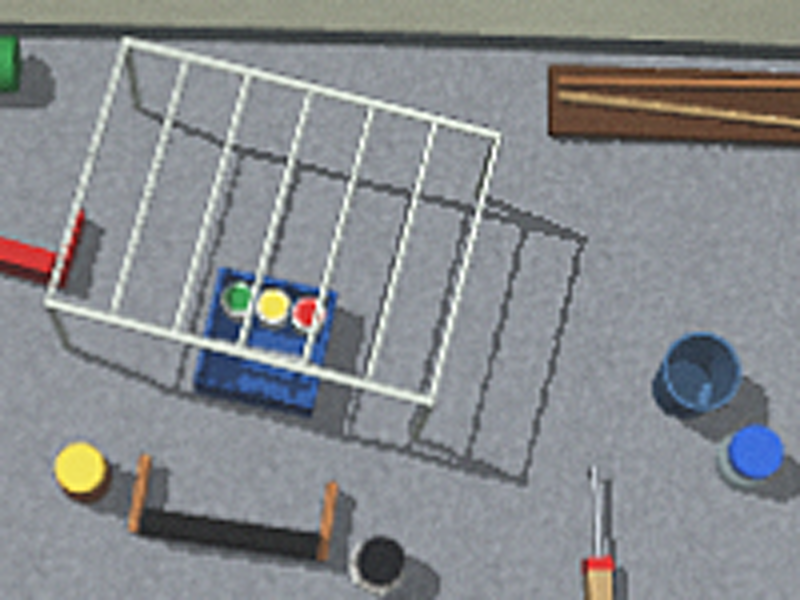

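View pics/top0b.png

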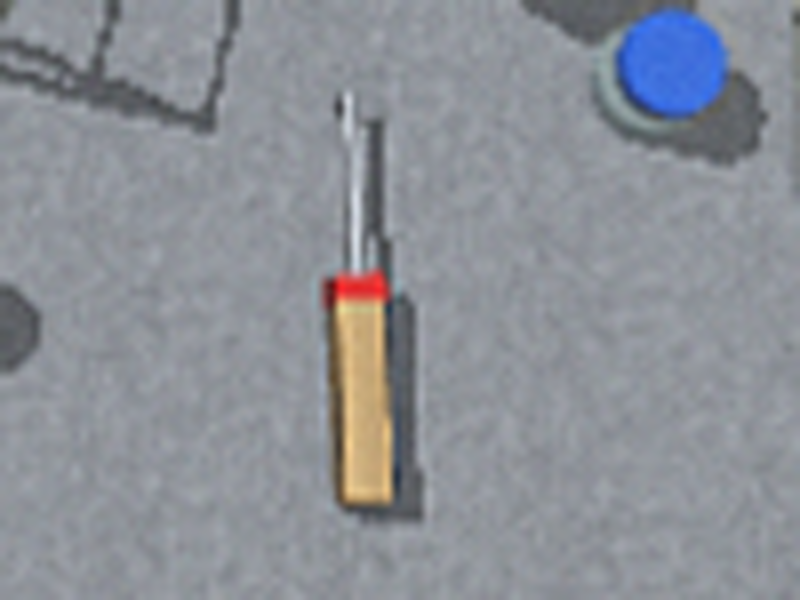

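View pics/scene0a.png

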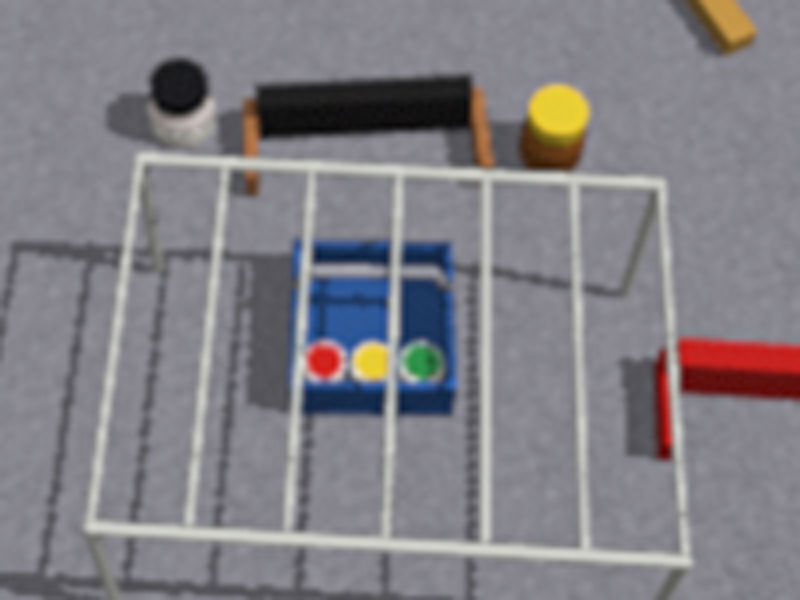

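The crops show the handle bar as a grey strip inside the blue tray (scene crop, about (315..440, 270)) and the tool pointing up in the image. Next I'll take coarse positions.

```bash
cat > co.py <<'E'
from h import *
def L(n): z=np.load(n+'0.npz'); return z['p'],z['d'],z['K'],float(z['k1']),z['W']
def A(u): u=np.atleast_2d(np.array(u,float)); return u/4+[205,75]-0.375
def B(u): u=np.atleast_2d(np.array(u,float)); return u/8+[310,180]-0.44
def S(u): u=np.atleast_2d(np.array(u,float)); return u/4+[200,185]-0.375
p,d,K,k,W=L('top')
f=lambda uv,z:onplane(uv,z,K,k,W)[:,:2].round(4).tolist()
print('handle rear/front',f(B([[367,500],[359,280]]),.032),'tip',f(B([346,95]),.029))
print('stop front corners (inner top L,R)',f(A([[143,510],[320,533]]),.046), 'back',f(A([[140,532],[318,558]]),.046))
print('rack front L R back R L',f(A([[50,302],[432,400],[498,134],[125,42]]),.157))
print('caddy top corners',f(A([[222,270],[335,292],[313,412],[196,392]]),.046))
ps,ds,Ks,ks,Ws=L('scene')
g=lambda uv,z:onplane(uv,z,Ks,ks,Ws)[:,:2].round(4).tolist()
print('scene: caddy rear',g(S([[455,388],[303,388]]),.046),'front',g(S([[295,242],[452,242]]),.046))
print('bar ends',g(S([[312,268],[440,268]]),.067))
print('rack front',g(S([[660,184],[143,160]]),.157),'stop inner top',g(S([[470,124],[262,135]]),.046),'backtop',g(S([[470,78],[260,88]]),.046))
E
python3 co.py
python3 - <<'E'
import cv2
cv2.imwrite('pics/wrist0b.png',cv2.imread('pics/wrist0.png'))
E
```

```text
handle rear/front [[0.3898, -0.2938], [0.4877, -0.2906]] tip [[0.5718, -0.2859]]
stop front corners (inner top L,R) [[0.5213, 0.1156], [0.5043, -0.0408]] back [[0.5016, 0.1176], [0.4821, -0.0395]]
rack front L R back R L [[0.6784, 0.1913], [0.6021, -0.1282], [0.8354, -0.1833], [0.9104, 0.1372]]
caddy top corners [[0.7416, 0.0516], [0.7236, -0.0506], [0.6128, -0.0327], [0.6286, 0.0718]]
scene: caddy rear [[0.7469, 0.057], [0.7293, -0.0411]] front [[0.6216, -0.0279], [0.6408, 0.079]]
bar ends [[0.6543, -0.0217], [0.6695, 0.0628]]
rack front [[0.6808, 0.1967], [0.6056, -0.1221]] stop inner top [[0.5487, 0.1133], [0.5314, -0.0366]] backtop [[0.5095, 0.1224], [0.4909, -0.0316]]
```

View pics/wrist0.png

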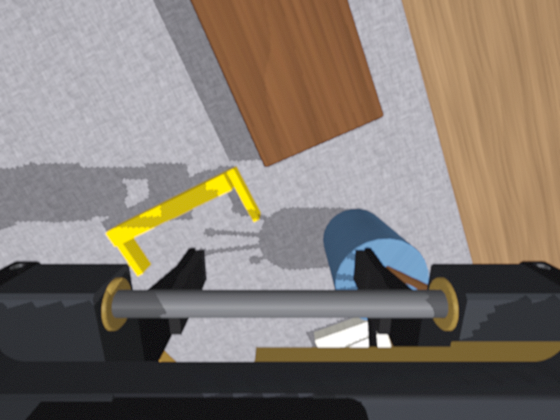

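Emit:
{"api": "carry_out", "payload": {"increments": [[0.012, -0.028, 0, -8.25, -1], [0.024, -0.057, 0, -16.5, -1], [0.036, -0.085, 0, -24.75, -1], [0.049, -0.113, 0, -33, -1], [0.061, -0.142, 0, -41.25, -1], [0.073, -0.17, 0, -49.5, -1], [0.085, -0.198, 0, -57.75, -1], [0.097, -0.227, 0, -66, -1], [0.109, -0.255, 0, -74.25, -1], [0.122, -0.284, 0, -82.5, -1], [0.134, -0.312, 0, -90.75, -1], [0.146, -0.34, 0, -99, -1], [0.158, -0.369, 0, -107.25, -1], [0.17, -0.397, 0, -115.5, -1], [0.182, -0.425, 0, -123.75, -1], [0.194, -0.454, 0, -132, -1], [0.207, -0.482, 0, -140.25, -1], [0.219, -0.51, 0, -148.5, -1], [0.231, -0.539, 0, -156.75, -1], [0.243, -0.567, 0, -165, -1]]}}

```text
time_s: 2.15
tool_pos: [0.5004, 0.0286, 0.4047]
tool_rot: [180.0, 0.0, -98.7]
force: [-0.1, -0.3, 0.0]
grip_width: 0.087
```

Emit:
{"api": "carry_out", "payload": {"increments": [[0, 0, 0, 0, -1], [0, 0, 0, 0, -1], [0, 0, 0, 0, -1]]}}

```text
time_s: 2.45
tool_pos: [0.4999, 0.0311, 0.4045]
tool_rot: [180.0, 0.0, -98.2]
force: [0.1, 0.5, -0.5]
grip_width: 0.0868
```

```bash
cat > snap.py <<'E'
import sys
from h import *
n,t=sys.argv[1],sys.argv[2]
o=env.get_obs();print({k:np.round(o[k],4).tolist() for k in('time_s','tool_pos','tool_rot','force','wrist_torque','grip_width','joint_velocities')})
p,d,K,k1,W=cam(n); np.savez(t+".npz",p=p,d=d,K=K,k1=k1,W=W)
cv2.imwrite(f"pics/{t}.png",p[:,:,::-1])
E
python3 snap.py wrist w1; python3 snap.py top t1
```

```text
{'time_s': 2.45, 'tool_pos': [0.4999, 0.0311, 0.4045], 'tool_rot': [179.9538, 0.0152, -98.1633], 'force': [0.0667, 0.4721, -0.4698], 'wrist_torque': [-0.0182, 0.1961, 0.0457], 'grip_width': 0.0868, 'joint_velocities': [-0.4738, -0.0316, -0.4259, 0.097, 0.186, 0.0199, -0.0915]}
{'time_s': 2.5, 'tool_pos': [0.4999, 0.0313, 0.4046], 'tool_rot': [179.9638, 0.0108, -98.1426], 'force': [-0.8482, 0.3223, 0.0482], 'wrist_torque': [-0.0341, 0.141, -0.0674], 'grip_width': 0.0871, 'joint_velocities': [-0.3005, -0.2153, -0.0368, -0.0995, 0.2386, -0.0456, -0.1]}
```

View pics/w1.png

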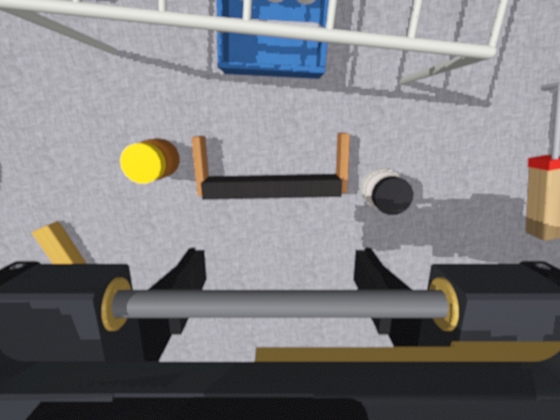

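The wrist view shows the stop at (203..340,187), the cheeks at (200,140..) and (343,140..), the caddy's front edge at (220..325,70), and the rack's front edge from (0,5) to (495,52). I'll zoom in.

Run:
```python
import cv2
t=cv2.imread('pics/w1.png')
cv2.imwrite('pics/w1a.png',cv2.resize(t[0:105,200:340],(800,600),interpolation=cv2.INTER_CUBIC))
cv2.imwrite('pics/w1b.png',cv2.resize(t[100:220,190:350],(800,600),interpolation=cv2.INTER_CUBIC))
```

```text
(no output)
```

View pics/w1a.png

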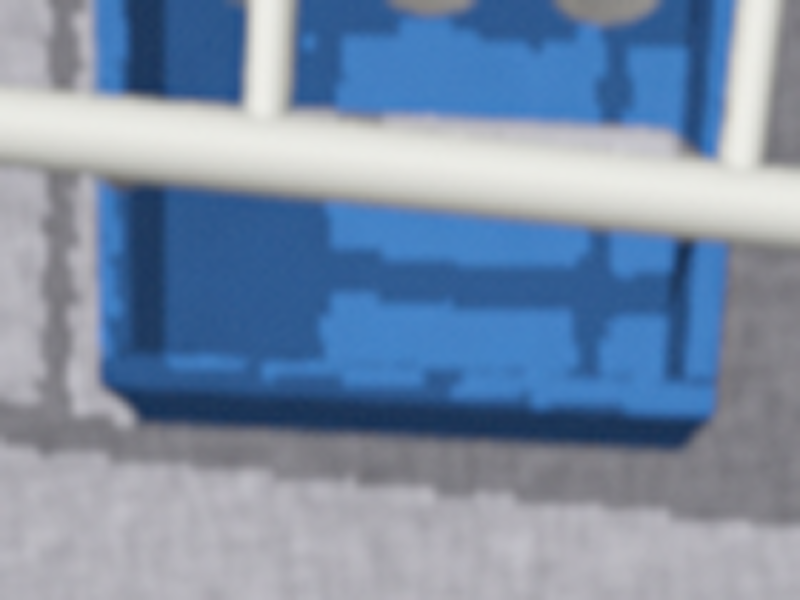

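View pics/w1b.png

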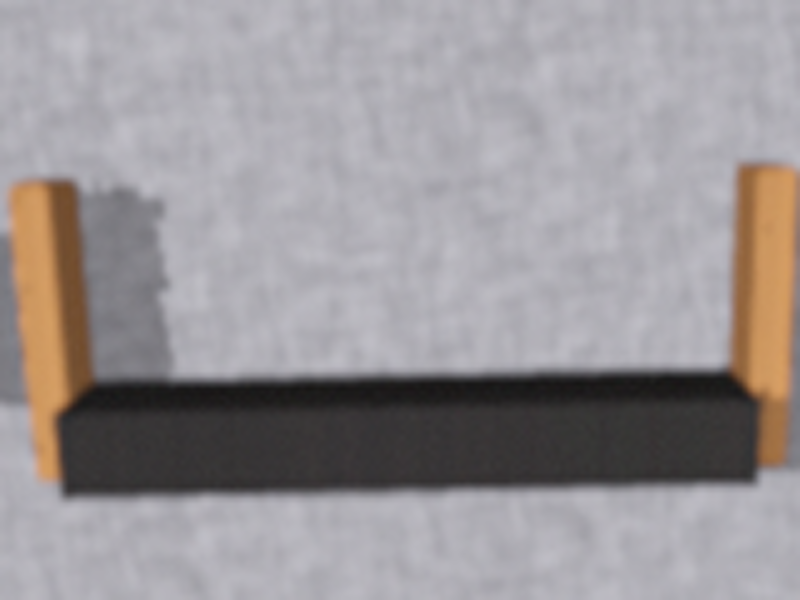

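```bash
cat > m1.py <<'E'
from h import *
z=np.load('w1.npz'); p,d,K,k,W=z['p'],z['d'],z['K'],float(z['k1']),z['W']
a=lambda u:np.array(u,float)/5.714+[200,0]-.4
b=lambda u:np.array(u,float)/5+[190,100]-.4
def f(n,uv,zz):
    P=onplane(uv,zz,K,k,W)[:,:2]; v=P[0]-P[1]; print(n,P.round(4).tolist(),'len',np.linalg.norm(v).round(4),'yaw',np.degrees(np.arctan2(-v[0],v[1])).round(2)); return P
f('stop inner top',b([[60,412],[755,399]]),.046)
f('stop inner base',b([[92,384],[733,372]]),0)
f('stop back top',b([[64,493],[757,482]]),.046)
f('caddy front top',a([[103,382],[715,418]]),.046)
f('caddy front base',a([[140,418],[685,446]]),0)
f('bar rear edge',a([[290,113],[685,135]]),.066)
f('rack front edge',np.array([[0,5.],[495,52]]),.1545)
x,y=b([400,445]);print(bydepth([[x,y]],d,K,k,W), bydepth([[300,25]],d,K,k,W))
E
python3 m1.py
```

```text
stop inner top [[0.5256, 0.1161], [0.5063, -0.0391]] len 0.1565 yaw -7.08
stop inner base [[0.5243, 0.1196], [0.5042, -0.0421]] len 0.163 yaw -7.08
stop back top [[0.507, 0.1193], [0.4871, -0.038]] len 0.1585 yaw -7.22
caddy front top [[0.6394, 0.0744], [0.6181, -0.0324]] len 0.1089 yaw -11.26
caddy front base [[0.64, 0.0758], [0.6192, -0.0329]] len 0.1106 yaw -10.88
bar rear edge [[0.67, 0.0336], [0.6579, -0.0287]] len 0.0634 yaw -10.99
rack front edge [[0.6761, 0.1902], [0.6019, -0.1315]] len 0.3301 yaw -12.99
[[0.50729623 0.04138859 0.04648723]] [[ 0.63613807 -0.00219286  0.15692339]]
```

Emit:
{"api": "carry_out", "payload": {"increments": [[-0.01, -0.04, -0.01, 1, -1], [-0.02, -0.08, -0.025, 3, -1], [-0.03, -0.12, -0.04, 4, -1], [-0.04, -0.16, -0.05, 5, -1], [-0.05, -0.2, -0.06, 6, -1], [-0.06, -0.24, -0.075, 7, -1], [-0.07, -0.28, -0.09, 9, -1], [-0.08, -0.323, -0.1, 10, -1], [-0.08, -0.323, -0.1, 10, -1], [-0.08, -0.323, -0.1, 10, -1], [-0.08, -0.323, -0.1, 10, -1], [-0.08, -0.323, -0.1, 10, -1]]}}

```text
time_s: 3.75
tool_pos: [0.4212, -0.2914, 0.305]
tool_rot: [-180.0, 0.0, -88.1]
force: [0.4, -0.1, 0.5]
grip_width: 0.087
```

```bash
python3 snap.py wrist w2
python3 - <<'E'
import cv2
t=cv2.imread('pics/w2.png')
cv2.imwrite('pics/w2a.png',cv2.resize(t[60:270,140:420],(800,600),interpolation=cv2.INTER_CUBIC))
E
```

```text
{'time_s': 3.75, 'tool_pos': [0.4212, -0.2914, 0.305], 'tool_rot': [-179.9526, 0.0356, -88.1056], 'force': [0.363, -0.1343, 0.5063], 'wrist_torque': [-0.049, 0.1395, -0.0232], 'grip_width': 0.087, 'joint_velocities': [-0.0014, -0.0822, 0.324, -0.0127, 0.0116, -0.0913, 0.2081]}
```

View pics/w2.png

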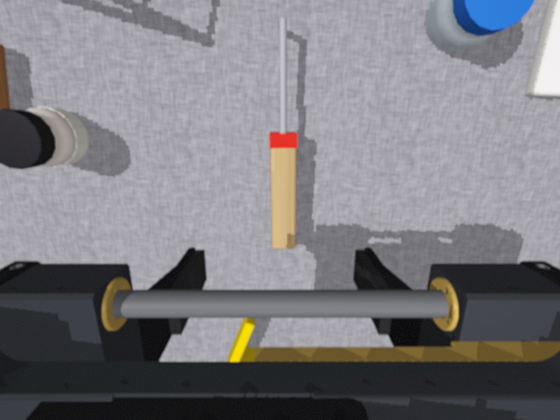

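View pics/w2a.png

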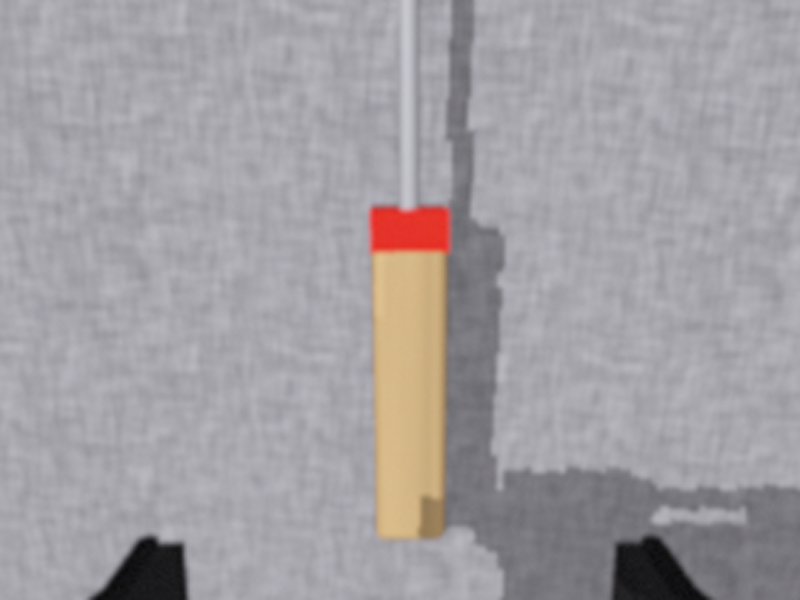

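The wrist view shows the handle from the rear (284,248) to the red front (284,132), with the rod end at (282,17).

```bash
cat > m2.py <<'E'
from h import *
z=np.load('w2.npz'); p,d,K,k,W=z['p'],z['d'],z['K'],float(z['k1']),z['W']
hsv=cv2.cvtColor(p,cv2.COLOR_RGB2HSV)
g=p[5:60,265:300].astype(int).mean(2); print(g[::3,8:28].astype(int)[:8])
a=lambda u:np.array(u,float)/2.857+[140,60]-.4
P=onplane(a([[411,538],[411,207],[372,230],[450,230],[377,520],[444,520]]),.032,K,k,W)[:,:2];print(P.round(4).tolist())
for zz in(.029,.0265):print('rod end',zz,onplane([[282,17]],zz,K,k,W).round(4),onplane([[283.5,120]],zz,K,k,W).round(4))
print(bydepth([[284,200],[282,60],[282,20]],d,K,k,W).round(4))
c=cv2.resize(p[0:60,250:330],(800,600),interpolation=cv2.INTER_CUBIC); cv2.imwrite('pics/w2b.png',c[:,:,::-1])
E
python3 m2.py
```

```text
[[162 163 162 155 151 152 159 165 165 165 165 166 171 178 180 176 170 166
  165 164]
 [168 171 169 164 158 159 165 168 164 164 166 168 169 172 170 166 163 160
  160 159]
 [175 177 174 169 167 170 174 173 167 165 167 164 164 165 162 161 161 162
  163 163]
 [169 166 163 162 163 170 173 172 169 171 168 164 167 167 164 164 164 161
  162 165]
 [165 163 159 158 157 161 164 171 178 180 173 163 158 160 164 170 166 161
  163 168]
 [163 162 163 162 159 157 169 186 197 198 189 174 156 151 165 174 168 159
  159 165]
 [162 166 166 164 160 153 167 185 197 199 189 174 156 151 168 173 165 159
  157 159]
 [161 165 167 167 159 153 167 186 198 200 189 174 156 152 171 176 171 166
  165 164]]
[[0.3918, -0.2957], [0.4925, -0.292], [0.4858, -0.2812], [0.4866, -0.3033], [0.3976, -0.2848], [0.3983, -0.3058]]
rod end 0.029 [[ 0.574 -0.288  0.029]] [[ 0.5017 -0.2917  0.029 ]]
rod end 0.0265 [[ 0.5747 -0.2879  0.0265]] [[ 0.5017 -0.2917  0.0265]]
[[ 0.4363 -0.2945  0.032 ]
 [ 0.5455 -0.289   0.0283]
 [ 0.5718 -0.288   0.0299]]
```

View pics/w2b.png

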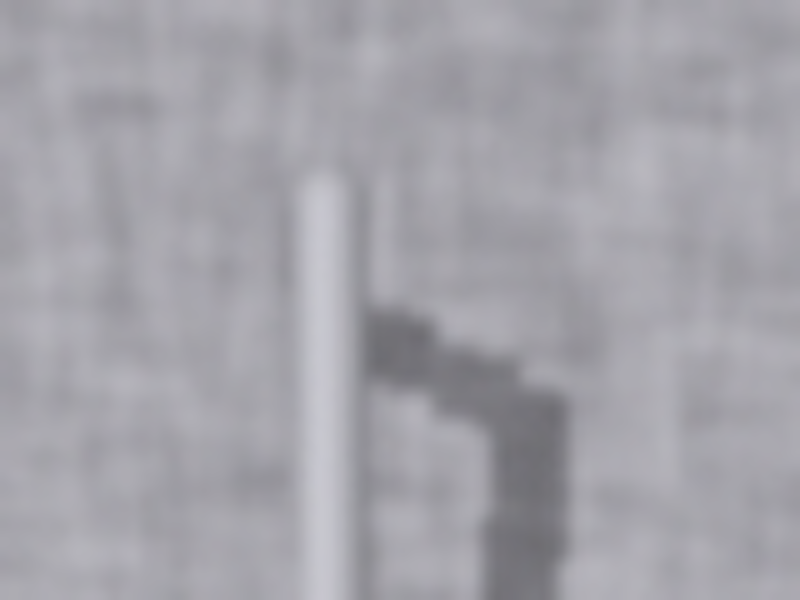

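Emit:
{"api": "carry_out", "payload": {"increments": [[0.02, -0.001, -0.03, 0.4, -1], [0.036, -0.0015, -0.06, 0.4, -1], [0.036, -0.0015, -0.085, 0.4, -1], [0.036, -0.0015, -0.105, 0.4, -1], [0.036, -0.0015, -0.115, 0.4, -1], [0.036, -0.0015, -0.119, 0.4, -1], [0.036, -0.0015, -0.119, 0.4, -1], [0.036, -0.0015, -0.119, 0.4, -1]]}}

```text
time_s: 4.6
tool_pos: [0.4567, -0.2947, 0.1868]
tool_rot: [-179.9, -0.0, -87.9]
force: [0.3, -0.5, -0.2]
grip_width: 0.087
```

Emit:
{"api": "carry_out", "payload": {"increments": [[0, 0, 0, 0, 0.2], [0, 0, 0, 0, 0.5], [0, 0, 0, 0, 0.7], [0, 0, 0, 0, 0.9], [0, 0, 0, 0, 1], [0, 0, 0, 0, 1], [0, 0, 0, 0, 1], [0, 0, 0, 0, 1], [0, 0, 0, 0, 1]], "grip_force": 40}}

```text
time_s: 5.5
tool_pos: [0.4562, -0.2945, 0.1857]
tool_rot: [180.0, 0.0, -87.9]
force: [-0.4, 1.4, 0.4]
grip_width: 0.0227
```

```bash
python3 snap.py wrist w3
```

```text
{'time_s': 5.5, 'tool_pos': [0.4562, -0.2945, 0.1857], 'tool_rot': [179.9892, 0.0042, -87.9071], 'force': [-0.3646, 1.3654, 0.3878], 'wrist_torque': [0.1405, 0.1462, -0.02], 'grip_width': 0.0227, 'joint_velocities': [-0.0257, -0.121, -0.0936, 0.0151, -0.2204, 0.2272, 0.0056]}
```

View pics/w3.png

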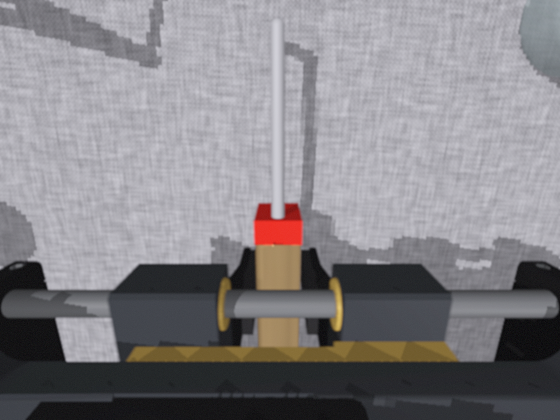

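Emit:
{"api": "carry_out", "payload": {"increments": [[0, 0, 0.01, 0, 1], [0, 0, 0.03, 0, 1], [0, 0, 0.05, 0, 1], [0, 0, 0.07, 0, 1], [0, 0, 0.085, 0, 1], [0, 0, 0.09, 0, 1], [0, 0, 0.09, 0, 1], [0, 0, 0.09, 0, 1], [0, 0, 0.09, 0, 1], [0, 0, 0.09, 0, 1]]}}

```text
time_s: 6.55
tool_pos: [0.4559, -0.2944, 0.275]
tool_rot: [179.9, 0.0, -87.9]
force: [-0.3, -1.8, -0.3]
grip_width: 0.0218
```

```bash
python3 snap.py wrist w4
python3 - <<'E'
import cv2
for n in('w3','w4'):
    t=cv2.imread(f'pics/{n}.png')
    cv2.imwrite(f'pics/{n}a.png',cv2.resize(t[10:250,200:360],(533,800),interpolation=cv2.INTER_CUBIC)[:,:][0:800] if 0 else cv2.resize(t[5:125,200:360],(800,600),interpolation=cv2.INTER_CUBIC))
E
```

```text
{'time_s': 6.55, 'tool_pos': [0.4559, -0.2944, 0.275], 'tool_rot': [179.9059, 0.0179, -87.9105], 'force': [-0.338, -1.825, -0.2728], 'wrist_torque': [-0.0103, 0.1876, 0.0172], 'grip_width': 0.0218, 'joint_velocities': [0.0792, -0.0692, 0.1182, -0.2644, 0.083, 0.0996, -0.0837]}
```

View pics/w4.png

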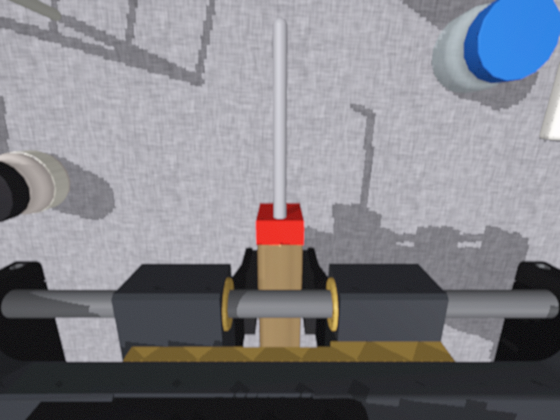

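View pics/w4a.png

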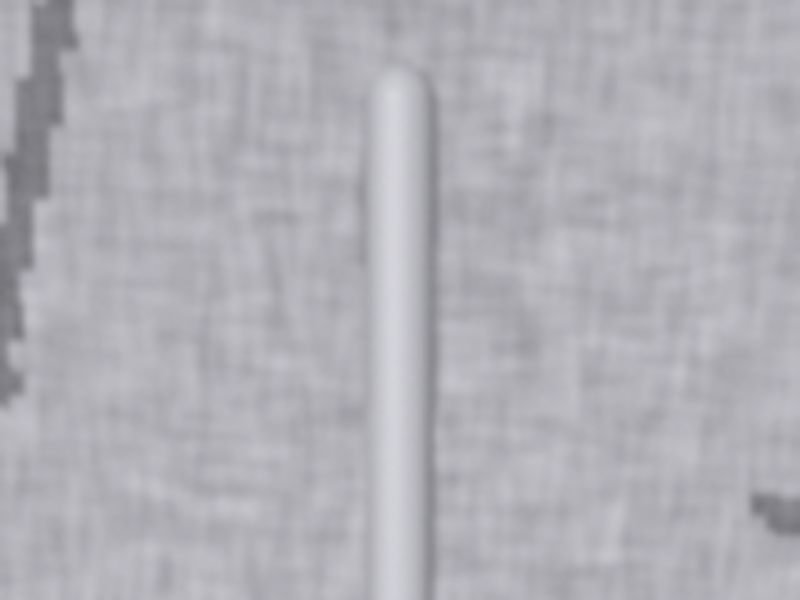

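Run:
```python
from h import *
for n,z0,uv,uf in(('w3',0,[277.3,18.7],[278.5,216]),('w4',.0893,[280,18.2],[280.3,216])):
    z=np.load(n+'.npz'); K,k,W,d=z['K'],float(z['k1']),z['W'],z['d']
    P=onplane([uv,[280,120]],z0+.026,K,k,W); print(n,P.round(4).tolist(),'front',onplane([[279,205]],z0+.032,K,k,W).round(4).tolist(), bydepth([[280,60],[280,120],[280,225]],d,K,k,W).round(4).tolist())
# targets
do=np.array([.515,.0387]); a=np.radians(-7.1); X=np.array([np.cos(a),np.sin(a)]);Y=np.array([-X[1],X[0]])
for x in(.05,.10,.168,.158,.1503,.042): print(x,(do+x*X-.006*Y).round(4), 'tcp', (do+(x-.117)*X-.006*Y).round(4))
```

```text
w3 [[0.5749, -0.2893, 0.026], [0.5361, -0.2919, 0.026]] front [[0.4991, -0.2928, 0.032]] [[0.5594, -0.291, 0.0292], [0.5361, -0.2919, 0.0298], [0.4899, -0.2936, 0.0332]]
w4 [[0.5745, -0.2903, 0.1153], [0.5356, -0.2917, 0.1153]] front [[0.4987, -0.2926, 0.1213]] [[0.559, -0.2908, 0.1175], [0.5356, -0.2917, 0.1196], [0.4892, -0.2934, 0.1218]]
0.05 [0.5639 0.0266] tcp [0.4478 0.041 ]
0.1 [0.6135 0.0204] tcp [0.4974 0.0348]
0.168 [0.681 0.012] tcp [0.5649 0.0264]
0.158 [0.671  0.0132] tcp [0.5549 0.0277]
0.1503 [0.6634 0.0142] tcp [0.5473 0.0286]
0.042 [0.5559 0.0276] tcp [0.4398 0.042 ]
```

Emit:
{"api": "carry_out", "payload": {"increments": [[-0.02, 0.02, 0, 0, 1], [-0.02, 0.05, 0, -1, 1], [-0.02, 0.085, 0, -2, 1], [-0.02, 0.12, 0, -3, 1], [-0.02, 0.155, 0, -4, 1], [-0.018, 0.19, 0, -5, 1], [-0.0165, 0.225, 0, -6, 1], [-0.0165, 0.26, 0, -7, 1], [-0.0165, 0.295, 0, -8, 1], [-0.0165, 0.32, 0, -9, 1], [-0.0165, 0.332, 0, -9.2, 1], [-0.0165, 0.336, 0, -9.2, 1], [-0.0165, 0.336, 0, -9.2, 1], [-0.0165, 0.336, 0, -9.2, 1], [-0.0165, 0.336, 0, -9.2, 1]]}}

```text
time_s: 8.1
tool_pos: [0.4398, 0.0402, 0.2758]
tool_rot: [180.0, -0.0, -97.2]
force: [0.2, -0.2, -1.5]
grip_width: 0.0218
```

```bash
python3 snap.py wrist w5;python3 snap.py scene s5
python3 - <<'E'
import cv2
t=cv2.imread('pics/s5.png')
cv2.imwrite('pics/s5a.png',cv2.resize(t[185:335,200:400],(800,600),interpolation=cv2.INTER_CUBIC))
E
```

```text
{'time_s': 8.1, 'tool_pos': [0.4398, 0.0402, 0.2758], 'tool_rot': [179.9969, -0.0167, -97.231], 'force': [0.2366, -0.1714, -1.4705], 'wrist_torque': [-0.0323, 0.1749, 0.0038], 'grip_width': 0.0218, 'joint_velocities': [-0.0333, -0.0609, -0.2662, -0.136, -0.1147, -0.0364, -0.1729]}
{'time_s': 8.15, 'tool_pos': [0.4398, 0.0403, 0.2758], 'tool_rot': [179.9991, -0.0132, -97.2189], 'force': [0.0084, -0.1288, -1.1195], 'wrist_torque': [-0.0591, 0.1429, 0.0491], 'grip_width': 0.0221, 'joint_velocities': [-0.1181, -0.0936, -0.4231, 0.0251, -0.0272, -0.0583, 0.046]}
```

View pics/w5.png

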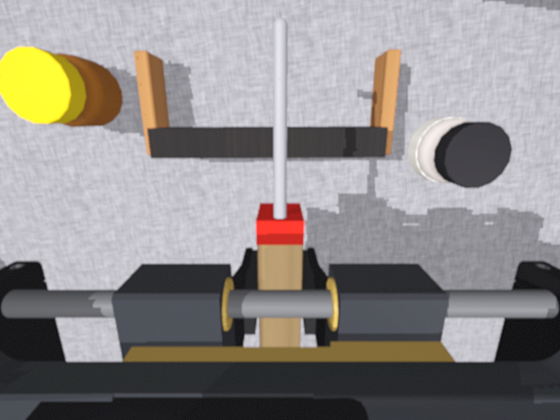

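View pics/s5a.png

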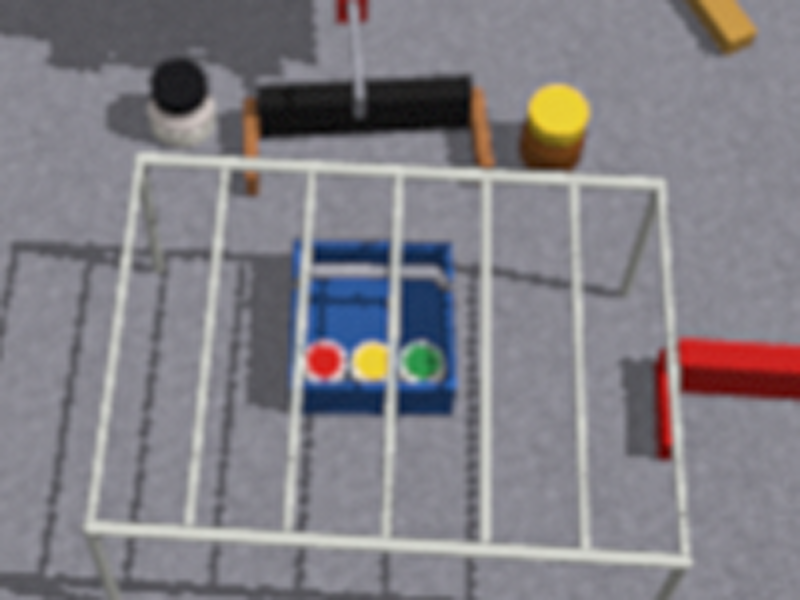

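Emit:
{"api": "carry_out", "payload": {"increments": [[0.012, -0.001, 0, 0, 1], [0.03, -0.003, 0, 0, 1], [0.05, -0.006, 0, 0, 1], [0.07, -0.008, 0, 0, 1], [0.09, -0.01, 0, 0, 1], [0.106, -0.012, 0, 0, 1], [0.118, -0.0135, 0, 0, 1], [0.124, -0.0143, 0, 0, 1], [0.1265, -0.0145, 0, 0, 1], [0.1265, -0.0145, 0, 0, 1], [0.1265, -0.0145, 0, 0, 1]]}}

```text
time_s: 9.3
tool_pos: [0.5657, 0.027, 0.2757]
tool_rot: [180.0, 0.0, -97.1]
force: [-0.6, -0.2, -1.6]
grip_width: 0.0217
```

```bash
python3 snap.py wrist w6;python3 snap.py scene s6
python3 - <<'E'
import cv2
t=cv2.imread('pics/s6.png')
cv2.imwrite('pics/s6a.png',cv2.resize(t[170:320,200:400],(800,600),interpolation=cv2.INTER_CUBIC))
E
```

```text
{'time_s': 9.3, 'tool_pos': [0.5657, 0.027, 0.2757], 'tool_rot': [179.9593, 0.0107, -97.1036], 'force': [-0.609, -0.2086, -1.5531], 'wrist_torque': [0.0096, 0.1404, -0.0524], 'grip_width': 0.0217, 'joint_velocities': [-0.1844, -0.1837, -0.0555, 0.1579, 0.0188, -0.1479, -0.0262]}
{'time_s': 9.35, 'tool_pos': [0.5657, 0.027, 0.2758], 'tool_rot': [179.9676, 0.0162, -97.099], 'force': [-0.6461, -0.4306, -1.2205], 'wrist_torque': [-0.0261, 0.1545, 0.0088], 'grip_width': 0.0218, 'joint_velocities': [-0.1505, -0.0608, 0.0061, -0.0255, -0.0899, -0.2011, 0.1059]}
```

View pics/w6.png

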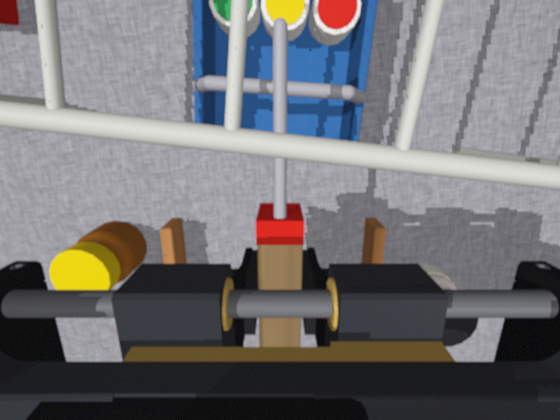

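View pics/s6a.png

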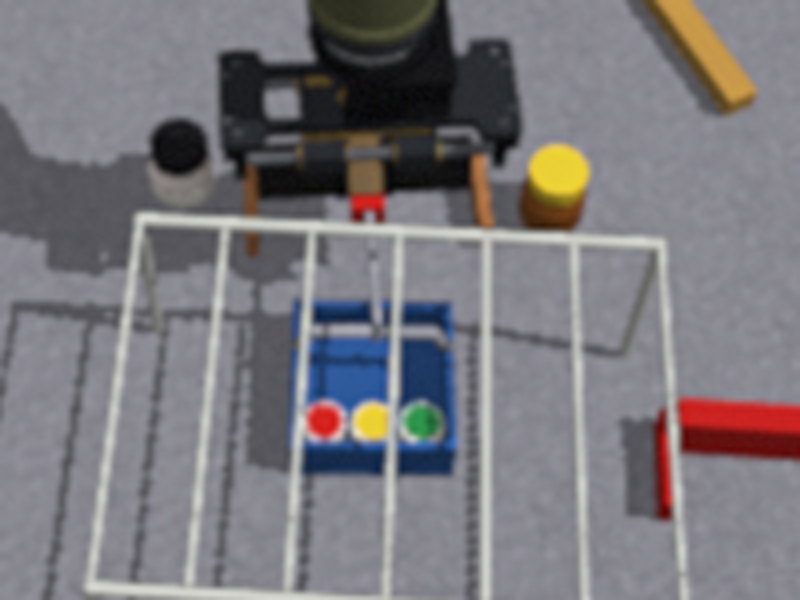

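The wrist view shows the bar from (205,84) to (350,93), the rod crossing it near the middle, and the rod end at (280,20). I'll check the distance from tip to bar.

Run:
```python
from h import *
z=np.load('w6.npz'); K,k,W,d=z['K'],float(z['k1']),z['W'],z['d']
B=onplane([[205,84],[350,93],[278,88]],.066,K,k,W); print(B.round(4).tolist(),np.linalg.norm(B[0]-B[1]),bydepth([[225,85],[320,91]],d,K,k,W).round(4).tolist())
T=onplane([[280,18.5]],.0897+.026,K,k,W); print('tip end',T.round(4))
do=np.array([.515,.0387]); a=np.radians(-7.1); X=np.array([np.cos(a),np.sin(a)]);Y=np.array([-X[1],X[0]])
for q in(*B,*T):print('dock',(q[:2]-do)@X,(q[:2]-do)@Y)
print('rack',onplane([[0,108],[560,172]],.1545,K,k,W).round(4).tolist())
```

```text
[[0.67, 0.0571, 0.066], [0.6548, -0.0255, 0.066], [0.6627, 0.0156, 0.066]] 0.08403418514454018 [[0.6674, 0.045, 0.0712], [0.6578, -0.0078, 0.0697]]
tip end [[0.6836 0.0119 0.1157]]
dock 0.1515421351659493 0.03742767394924312
dock 0.14667504581688673 -0.04646544683056276
dock 0.14938551123883043 -0.004650077408466176
dock 0.1706200115598199 -0.005784635456486449
rack [[0.6594, 0.1037, 0.1545], [0.6169, -0.0739, 0.1545]]
```

Emit:
{"api": "carry_out", "payload": {"increments": [[0, 0, -0.005, 0, 1], [0, 0, -0.013, 0, 1], [0, 0, -0.021, 0, 1], [0, 0, -0.029, 0, 1], [0, 0, -0.034, 0, 1], [0, 0, -0.034, 0, 1], [0, 0, -0.034, 0, 1], [0, 0, -0.034, 0, 1]]}}

```text
time_s: 10.2
tool_pos: [0.5664, 0.0269, 0.2421]
tool_rot: [-180.0, 0.0, -97.1]
force: [-0.1, -0.2, -1.6]
grip_width: 0.0218
```

Emit:
{"api": "carry_out", "payload": {"increments": [[-0.004, 0.0005, 0, 0, 1], [-0.008, 0.001, 0, 0, 1], [-0.01, 0.0012, 0, 0, 1], [-0.012, 0.0015, 0, 0, 1], [-0.014, 0.0017, 0, 0, 1], [-0.016, 0.002, 0, 0, 1], [-0.018, 0.0022, 0, 0, 1], [-0.02, 0.0025, 0, 0, 1]]}}

```text
time_s: 11.0
tool_pos: [0.5465, 0.0294, 0.2421]
tool_rot: [-179.9, 0.0, -97.1]
force: [5.0, -1.1, -1.9]
grip_width: 0.0218
```

```bash
python3 snap.py wrist w7
```

```text
{'time_s': 11.0, 'tool_pos': [0.5465, 0.0294, 0.2421], 'tool_rot': [-179.915, 0.0001, -97.1122], 'force': [5.0007, -1.0961, -1.9412], 'wrist_torque': [-0.1174, -0.7386, 0.0507], 'grip_width': 0.0218, 'joint_velocities': [-1.301, -2.5686, 0.1388, 2.831, 1.5278, -0.4894, -1.5944]}
```

View pics/w7.png

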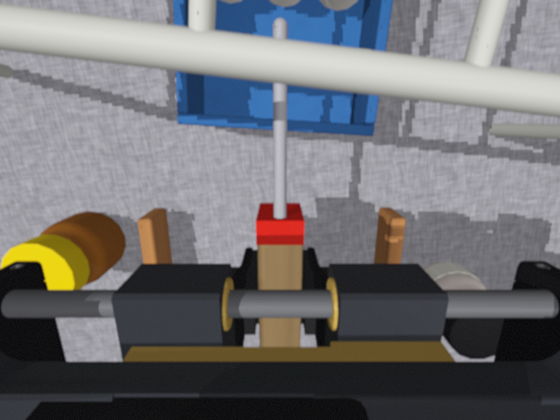

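Emit:
{"api": "carry_out", "payload": {"increments": [[-0.004, 0.0005, 0, 0, 1], [-0.009, 0.0011, 0, 0, 1], [-0.014, 0.0017, 0, 0, 1], [-0.019, 0.0024, 0, 0, 1], [-0.024, 0.003, 0, 0, 1], [-0.029, 0.0036, 0, 0, 1], [-0.034, 0.0042, 0, 0, 1], [-0.039, 0.0049, 0, 0, 1], [-0.044, 0.0055, 0, 0, 1], [-0.049, 0.0061, 0, 0, 1], [-0.054, 0.0067, 0, 0, 1], [-0.059, 0.0073, 0, 0, 1], [-0.064, 0.008, 0, 0, 1], [-0.069, 0.0086, 0, 0, 1], [-0.074, 0.0092, 0, 0, 1], [-0.079, 0.0098, 0, 0, 1], [-0.083, 0.0103, 0, 0, 1], [-0.086, 0.0107, 0, 0, 1], [-0.088, 0.011, 0, 0, 1]]}}

```text
time_s: 12.95
tool_pos: [0.4579, 0.0405, 0.2418]
tool_rot: [-180.0, 0.0, -97.1]
force: [5.2, -1.1, -0.5]
grip_width: 0.0217
```

```bash
python3 snap.py wrist w8
```

```text
{'time_s': 12.95, 'tool_pos': [0.4579, 0.0405, 0.2418], 'tool_rot': [-179.9992, 0.0003, -97.1024], 'force': [5.1779, -1.0761, -0.4646], 'wrist_torque': [-0.1377, -0.9087, 0.0185], 'grip_width': 0.0217, 'joint_velocities': [-0.7762, -2.5205, -0.4157, 2.171, 1.8108, -0.1984, -2.2546]}
```

View pics/w8.png

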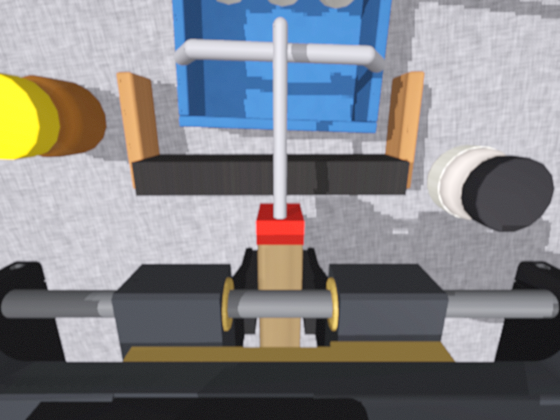

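Emit:
{"api": "carry_out", "payload": {"increments": [[-0.002, 0.0002, 0, 0, 1], [-0.004, 0.0005, 0, 0, 1], [-0.006, 0.0007, 0, 0, 1], [-0.008, 0.001, 0, 0, 1], [-0.01, 0.0012, 0, 0, 1], [-0.011, 0.0014, 0, 0, 1]]}}

```text
time_s: 13.6
tool_pos: [0.447, 0.0419, 0.2418]
tool_rot: [180.0, -0.0, -97.1]
force: [5.2, -1.0, -1.1]
grip_width: 0.0217
```

Emit:
{"api": "carry_out", "payload": {"increments": [[-0.0005, 0.0001, 0, 0, 1], [-0.001, 0.0001, 0, 0, 1], [-0.0015, 0.0002, 0, 0, 1], [-0.002, 0.0002, 0, 0, 1]]}}

```text
time_s: 14.0
tool_pos: [0.4452, 0.0421, 0.2418]
tool_rot: [-180.0, -0.0, -97.1]
force: [5.3, -0.5, -2.1]
grip_width: 0.0218
```

```bash
python3 snap.py wrist w9;python3 - <<'E'
import cv2
t=cv2.imread('pics/w9.png')
cv2.imwrite('pics/w9a.png',cv2.resize(t[30:240,140:420],(800,600),interpolation=cv2.INTER_CUBIC))
E
```

```text
{'time_s': 14.0, 'tool_pos': [0.4452, 0.0421, 0.2418], 'tool_rot': [-179.9959, -0.0046, -97.1078], 'force': [5.3427, -0.4701, -2.0549], 'wrist_torque': [-0.1257, -0.9481, 0.0105], 'grip_width': 0.0218, 'joint_velocities': [-0.0836, -0.7052, -0.133, 0.6234, 0.3597, -0.0668, -0.4245]}
```

View pics/w9a.png

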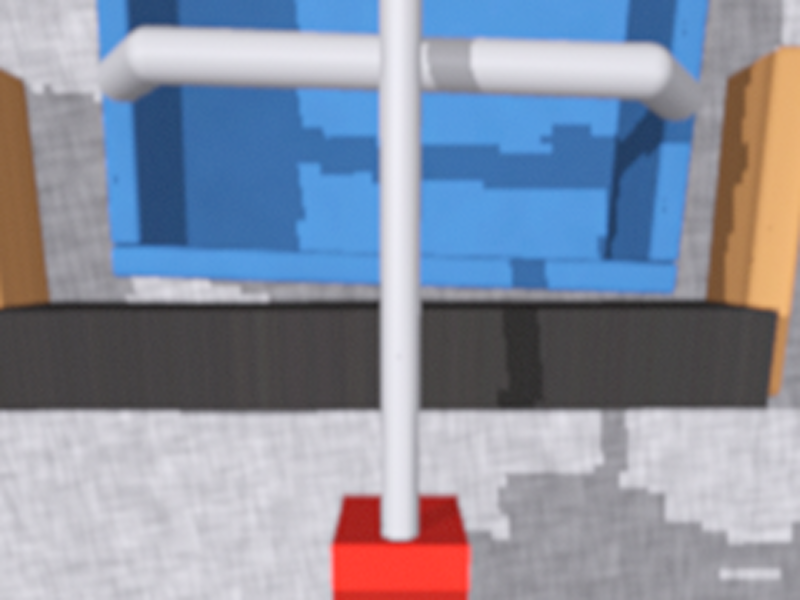

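Emit:
{"api": "carry_out", "payload": {"increments": [[-0.0005, 0.0001, 0, 0, 1], [-0.001, 0.0001, 0, 0, 1], [-0.0015, 0.0002, 0, 0, 1], [-0.002, 0.0002, 0, 0, 1], [-0.0025, 0.0003, 0, 0, 1]]}}

```text
time_s: 14.55
tool_pos: [0.4427, 0.0424, 0.2418]
tool_rot: [-180.0, -0.0, -97.1]
force: [4.4, -1.2, -1.5]
grip_width: 0.022
```

Emit:
{"api": "carry_out", "payload": {"increments": [[-0.0005, 0.0001, 0, 0, 1], [-0.001, 0.0001, 0, 0, 1]]}}

```text
time_s: 14.75
tool_pos: [0.4419, 0.0425, 0.2419]
tool_rot: [-179.9, 0.0, -97.1]
force: [6.0, -0.8, -2.0]
grip_width: 0.0218
```

Emit:
{"api": "carry_out", "payload": {"increments": [[-0.0005, 0.0001, 0, 0, 1], [-0.001, 0.0001, 0, 0, 1]]}}

```text
time_s: 14.95
tool_pos: [0.4409, 0.0427, 0.2419]
tool_rot: [-179.9, 0.0, -97.1]
force: [6.1, -0.3, -2.4]
grip_width: 0.0214
```

Emit:
{"api": "carry_out", "payload": {"increments": [[-0.0005, 0.0001, 0, 0, 1], [-0.001, 0.0001, 0, 0, 1]]}}

```text
time_s: 15.15
tool_pos: [0.4403, 0.0428, 0.2421]
tool_rot: [-179.9, 0.0, -97.1]
force: [8.6, -0.0, -4.2]
grip_width: 0.022
```

Emit:
{"api": "carry_out", "payload": {"increments": [[-0.0005, 0.0001, 0, 0, 1], [-0.0005, 0.0001, 0, 0, 1]]}}

```text
time_s: 15.35
tool_pos: [0.44, 0.0429, 0.2421]
tool_rot: [-179.8, 0.0, -97.1]
force: [8.2, -0.7, -3.9]
grip_width: 0.0214
```

```bash
python3 snap.py wrist w10;python3 - <<'E'
import cv2
t=cv2.imread('pics/w10.png')
cv2.imwrite('pics/w10a.png',cv2.resize(t[30:240,140:420],(800,600),interpolation=cv2.INTER_CUBIC))
E
```

```text
{'time_s': 15.35, 'tool_pos': [0.44, 0.0429, 0.2421], 'tool_rot': [-179.8288, 0.0347, -97.0915], 'force': [8.155, -0.7012, -3.8544], 'wrist_torque': [-0.0853, -1.4989, 0.0977], 'grip_width': 0.0214, 'joint_velocities': [-0.0159, 0.0779, -0.0005, -0.0164, 0.0295, -0.0949, 0.0737]}
```

View pics/w10a.png

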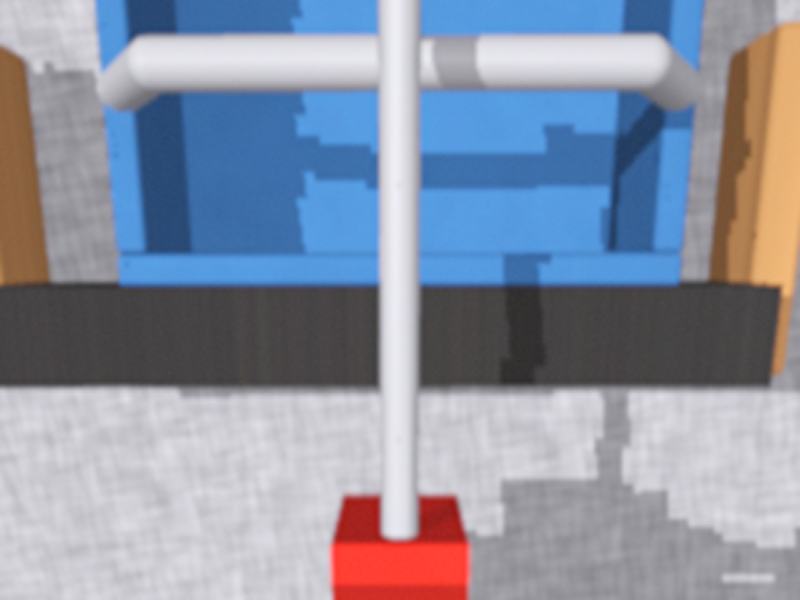

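Flush and square in the picture, at about 8 N. I'll raise it to about 12 N and hold.

Emit:
{"api": "carry_out", "payload": {"increments": [[-0.0004, 0.0, 0, 0, 1], [-0.0008, 0.0001, 0, 0, 1], [-0.0008, 0.0001, 0, 0, 1]]}}

```text
time_s: 15.7
tool_pos: [0.4397, 0.0429, 0.2423]
tool_rot: [-179.7, 0.0, -97.1]
force: [9.6, -0.7, -4.9]
grip_width: 0.0217
```

Emit:
{"api": "carry_out", "payload": {"increments": [[0, 0, 0, 0, 1], [0, 0, 0, 0, 1]]}}

```text
time_s: 15.9
tool_pos: [0.4397, 0.0429, 0.2423]
tool_rot: [-179.7, 0.0, -97.1]
force: [9.3, -0.9, -3.9]
grip_width: 0.0214
```

Emit:
{"api": "carry_out", "payload": {"increments": [[-0.0005, 0.0001, 0, 0, 1], [-0.001, 0.0001, 0, 0, 1], [-0.0014, 0.0002, 0, 0, 1], [-0.0014, 0.0002, 0, 0, 1]]}}

```text
time_s: 16.3
tool_pos: [0.4391, 0.0429, 0.2427]
tool_rot: [-179.6, 0.1, -97.1]
force: [13.3, -0.6, -5.3]
grip_width: 0.0217
```

Emit:
{"api": "carry_out", "payload": {"increments": [[0, 0, 0, 0, 1], [0, 0, 0, 0, 1], [0, 0, 0, 0, 1], [0, 0, 0, 0, 1]]}}

```text
time_s: 16.7
tool_pos: [0.4391, 0.0429, 0.2427]
tool_rot: [-179.6, 0.1, -97.1]
force: [14.0, -1.8, -5.7]
grip_width: 0.0216
```

Emit:
{"api": "carry_out", "payload": {"increments": [[0.0005, 0, 0, 0, 1], [0.0005, 0, 0, 0, 1], [0.0005, 0, 0, 0, 1], [0.0005, 0, 0, 0, 1], [0.0005, 0, 0, 0, 1], [0.0005, 0, 0, 0, 1]]}}

```text
time_s: 17.3
tool_pos: [0.4392, 0.043, 0.2425]
tool_rot: [-179.7, 0.0, -97.1]
force: [11.7, -1.2, -5.2]
grip_width: 0.0216
```

Emit:
{"api": "carry_out", "payload": {"increments": [[0, 0, 0, 0, 1], [0, 0, 0, 0, 1], [0, 0, 0, 0, 1], [0, 0, 0, 0, 1], [0, 0, 0, 0, 1], [0, 0, 0, 0, 1], [0, 0, 0, 0, 1], [0, 0, 0, 0, 1], [0, 0, 0, 0, 1], [0, 0, 0, 0, 1]]}}

```text
time_s: 18.3
tool_pos: [0.4392, 0.043, 0.2425]
tool_rot: [-179.7, 0.0, -97.1]
force: [11.3, -1.4, -4.8]
grip_width: 0.0216
```

```bash
python3 snap.py wrist w11;python3 - <<'E'
import cv2
t=cv2.imread('pics/w11.png')
cv2.imwrite('pics/w11a.png',cv2.resize(t[0:210,140:420],(800,600),interpolation=cv2.INTER_CUBIC))
E
```

```text
{'time_s': 18.3, 'tool_pos': [0.4392, 0.043, 0.2425], 'tool_rot': [-179.6642, 0.0445, -97.1042], 'force': [11.3352, -1.4056, -4.8335], 'wrist_torque': [-0.1439, -2.0491, 0.0985], 'grip_width': 0.0216, 'joint_velocities': [-0.0688, -0.0831, 0.048, -0.0659, -0.0654, 0.0555, 0.0118]}
```

View pics/w11a.png

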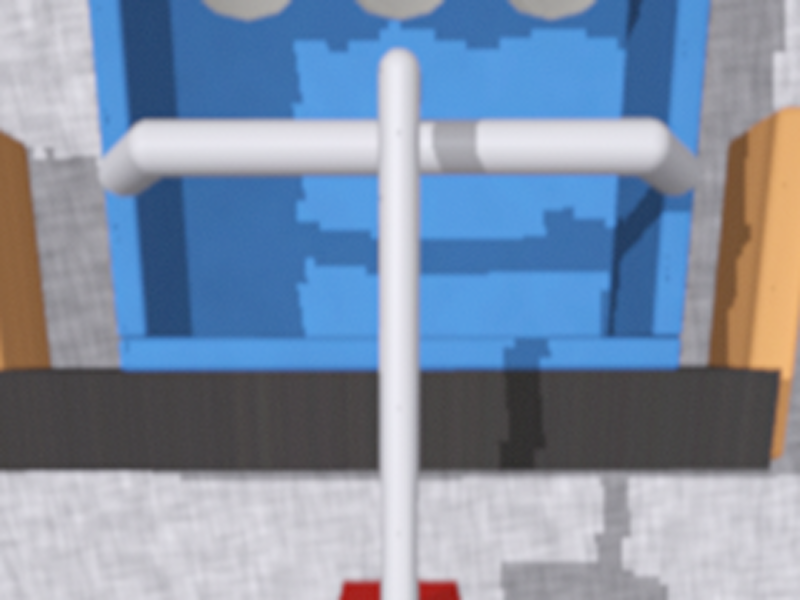

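Held at about 11.5–14 N for about 2 s with the caddy flush. Now I'll unhook by moving forward and then up.

Emit:
{"api": "carry_out", "payload": {"increments": [[0.001, -0.0001, 0, 0, 1], [0.002, -0.0002, 0, 0, 1], [0.003, -0.0004, 0, 0, 1], [0.005, -0.0006, 0, 0, 1], [0.008, -0.001, 0, 0, 1], [0.011, -0.0014, 0, 0, 1], [0.013, -0.0016, 0, 0, 1], [0.013, -0.0016, 0, 0, 1], [0.013, -0.0016, 0, 0, 1]]}}

```text
time_s: 19.25
tool_pos: [0.4503, 0.0414, 0.2416]
tool_rot: [180.0, -0.0, -97.1]
force: [-0.2, -0.0, -1.4]
grip_width: 0.0217
```

```bash
python3 snap.py wrist w12
```

```text
{'time_s': 19.25, 'tool_pos': [0.4503, 0.0414, 0.2416], 'tool_rot': [179.95, -0.0229, -97.1087], 'force': [-0.2113, -0.025, -1.3679], 'wrist_torque': [-0.0485, 0.1495, 0.0131], 'grip_width': 0.0217, 'joint_velocities': [-0.0983, -0.1629, -0.1354, 0.1225, -0.0077, -0.0414, 0.0079]}
```

View pics/w12.png

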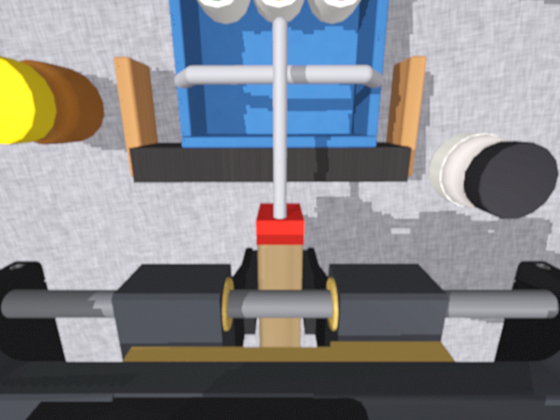

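Free, with no force and the caddy still flush. Next I'll lift.

Emit:
{"api": "carry_out", "payload": {"increments": [[0, 0, 0.005, 0, 1], [0, 0, 0.013, 0, 1], [0, 0, 0.022, 0, 1], [0, 0, 0.032, 0, 1], [0, 0, 0.042, 0, 1], [0, 0, 0.05, 0, 1], [0, 0, 0.05, 0, 1]]}}

```text
time_s: 20.0
tool_pos: [0.4511, 0.0415, 0.2933]
tool_rot: [-179.9, 0.1, -97.1]
force: [0.1, 0.1, -1.8]
grip_width: 0.0218
```

Emit:
{"api": "carry_out", "payload": {"increments": [[-0.01, -0.02, 0, 0, 1], [-0.015, -0.05, 0, 1, 1], [-0.015, -0.085, 0, 2, 1], [-0.015, -0.12, 0, 3, 1], [-0.015, -0.155, 0, 4, 1], [-0.012, -0.19, 0, 5, 1], [-0.01, -0.225, 0, 6, 1], [-0.005, -0.26, 0, 7, 1], [0, -0.295, 0, 8, 1], [0.003, -0.32, 0, 9, 1], [0.003, -0.332, 0, 9.2, 1], [0.003, -0.336, 0, 9.2, 1], [0.003, -0.336, 0, 9.2, 1], [0.003, -0.336, 0, 9.2, 1]]}}

```text
time_s: 21.4
tool_pos: [0.4536, -0.2936, 0.2915]
tool_rot: [180.0, 0.1, -87.8]
force: [-0.1, -0.7, -0.6]
grip_width: 0.0217
```

```bash
python3 snap.py wrist w13; python3 snap.py scene s13
python3 - <<'E'
import cv2
t=cv2.imread('pics/s13.png')
cv2.imwrite('pics/s13a.png',cv2.resize(t[150:300,140:340],(800,600),interpolation=cv2.INTER_CUBIC))
E
```

```text
{'time_s': 21.4, 'tool_pos': [0.4536, -0.2936, 0.2915], 'tool_rot': [179.9769, 0.0573, -87.8495], 'force': [-0.1327, -0.7373, -0.5813], 'wrist_torque': [-0.0644, 0.158, -0.0159], 'grip_width': 0.0217, 'joint_velocities': [-0.4581, -0.4708, -0.1323, 0.0534, -0.042, -0.1178, 0.1864]}
{'time_s': 21.45, 'tool_pos': [0.4537, -0.2934, 0.2916], 'tool_rot': [179.9923, 0.0586, -87.8217], 'force': [0.4859, 0.3419, -2.4194], 'wrist_torque': [-0.0143, 0.1885, -0.004], 'grip_width': 0.0215, 'joint_velocities': [-0.2926, -0.3277, 0.0009, -0.1235, 0.0347, -0.0828, 0.0937]}
```

View pics/w13.png

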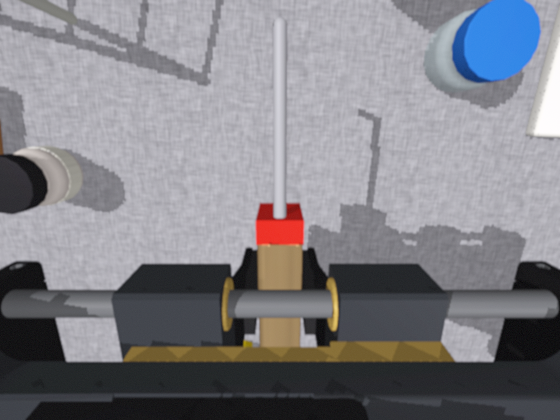

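View pics/s13a.png

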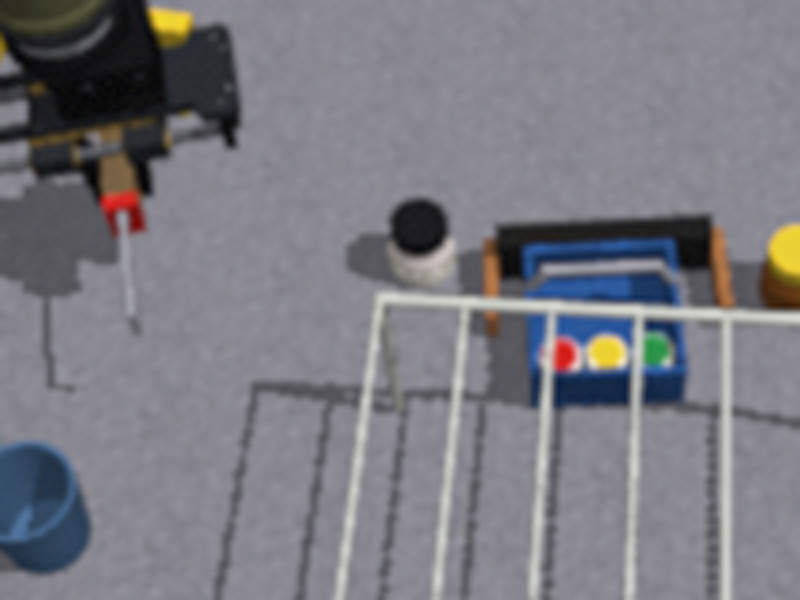

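Caddy home, tool over open table. I'll lower it.

Emit:
{"api": "carry_out", "payload": {"increments": [[0, 0, -0.015, 0, 1], [0, 0, -0.035, 0, 1], [0, 0, -0.055, 0, 1], [0, 0, -0.075, 0, 1], [0, 0, -0.09, 0, 1], [0, 0, -0.098, 0, 1], [0, 0, -0.102, 0, 1], [0, 0, -0.104, 0, 1], [0, 0, -0.104, 0, 1], [0, 0, -0.104, 0, 1]]}}

```text
time_s: 22.5
tool_pos: [0.4538, -0.2948, 0.1884]
tool_rot: [-179.9, -0.0, -87.9]
force: [0.0, -0.3, -1.3]
grip_width: 0.0218
```

Emit:
{"api": "carry_out", "payload": {"increments": [[0, 0, -0.0005, 0, 1], [0, 0, -0.001, 0, 1], [0, 0, -0.001, 0, 1]]}}

```text
time_s: 22.8
tool_pos: [0.4536, -0.2945, 0.1869]
tool_rot: [-180.0, -0.0, -87.9]
force: [-0.6, -0.0, -1.1]
grip_width: 0.0216
```

Emit:
{"api": "carry_out", "payload": {"increments": [[0, 0, -0.0005, 0, 1], [0, 0, -0.001, 0, 1], [0, 0, -0.001, 0, 1]]}}

```text
time_s: 23.1
tool_pos: [0.4535, -0.2946, 0.1858]
tool_rot: [180.0, 0.0, -87.9]
force: [-0.3, 0.7, -0.5]
grip_width: 0.0215
```

Emit:
{"api": "carry_out", "payload": {"increments": [[0, 0, 0, 0, 0.6], [0, 0, 0, 0, 0.4], [0, 0, 0, 0, 0], [0, 0, 0, 0, -0.5], [0, 0, 0, 0, -1], [0, 0, 0, 0, -1], [0, 0, 0, 0, -1], [0, 0, 0, 0, -1]]}}

```text
time_s: 23.9
tool_pos: [0.4535, -0.2946, 0.1858]
tool_rot: [180.0, -0.0, -87.9]
force: [0.2, -0.9, -0.7]
grip_width: 0.0665
```

Emit:
{"api": "carry_out", "payload": {"increments": [[0, 0, 0.015, 0, -1], [0, 0, 0.04, 0, -1], [-0.01, 0, 0.07, 0, -1], [-0.02, 0, 0.1, 0, -1], [-0.03, 0, 0.12, 0, -1], [-0.034, 0, 0.12, 0, -1], [-0.034, 0, 0.12, 0, -1]]}}

```text
time_s: 24.6
tool_pos: [0.4191, -0.2947, 0.3064]
tool_rot: [-179.9, 0.0, -87.9]
force: [-0.4, -0.0, 0.4]
grip_width: 0.0871
```

```bash
python3 snap.py wrist w14; python3 snap.py scene s14; python3 snap.py top t14
python3 - <<'E'
import cv2
t=cv2.imread('pics/t14.png')
cv2.imwrite('pics/t14a.png',cv2.resize(t[75:225,205:405],(800,600),interpolation=cv2.INTER_CUBIC))
E
```

```text
{'time_s': 24.6, 'tool_pos': [0.4191, -0.2947, 0.3064], 'tool_rot': [-179.8872, 0.0468, -87.9364], 'force': [-0.4219, -0.0434, 0.4249], 'wrist_torque': [-0.029, 0.1746, 0.0309], 'grip_width': 0.0871, 'joint_velocities': [0.4089, 2.386, -1.4478, 0.5897, -1.1309, -0.4432, 0.2368]}
{'time_s': 24.65, 'tool_pos': [0.4193, -0.2943, 0.3057], 'tool_rot': [-179.9687, 0.0499, -87.9058], 'force': [0.2847, 0.507, 0.2257], 'wrist_torque': [-0.0305, 0.1435, 0.0076], 'grip_width': 0.0869, 'joint_velocities': [0.3379, 1.6671, -0.9475, 0.2824, -0.2375, -0.114, 0.138]}
{'time_s': 24.7, 'tool_pos': [0.4195, -0.2941, 0.3053], 'tool_rot': [179.9658, 0.0353, -87.8886], 'force': [-0.8447, 0.3681, -0.0284], 'wrist_torque': [-0.0476, 0.1343, -0.0257], 'grip_width': 0.0871, 'joint_velocities': [0.2038, 1.0972, -0.4941, 0.0006, 0.0617, -0.0541, 0.0109]}
```

View pics/w14.png

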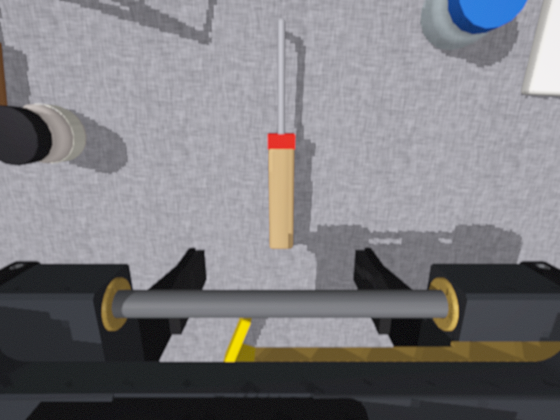

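View pics/s14.png

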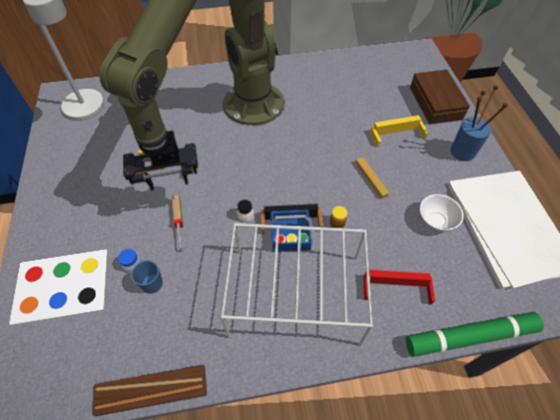

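View pics/t14a.png

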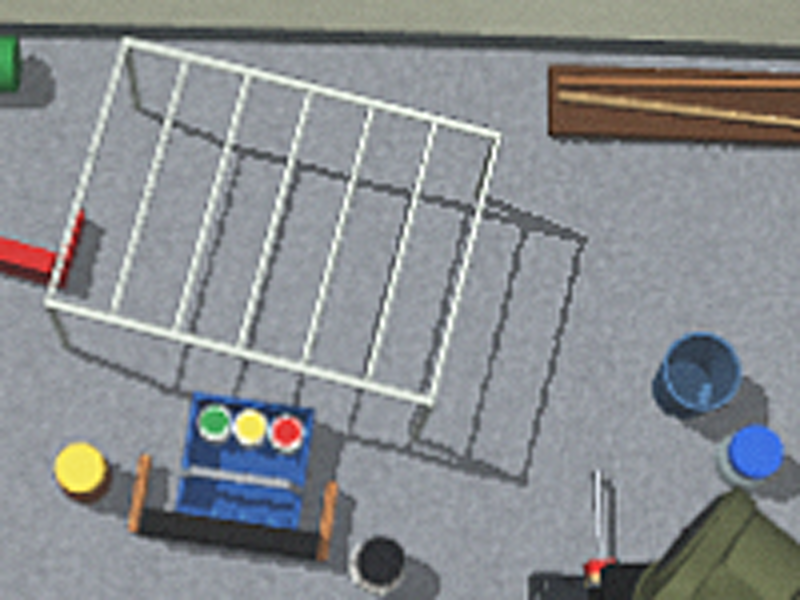

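Run:
```python
from h import *
z=np.load('w14.npz'); print(bydepth([[281,180],[281,235],[281,60]],z['d'],z['K'],float(z['k1']),z['W']).round(4).tolist())
z=np.load('w12.npz');K,k,W=z['K'],float(z['k1']),z['W']
f=lambda uv,h:onplane(uv,h,K,k,W)[:,:2]
for n,uv in(('caddy front',[[183,145],[376,145]]),('stop inner',[[133,147],[410,148]])):
    P=f(np.array(uv,float),.046);v=P[0]-P[1];print(n,P.round(4).tolist(),np.degrees(np.arctan2(-v[0],v[1])))
env.sign_off()
```

```text
[[0.4515, -0.2945, 0.0327], [0.4021, -0.2963, 0.0329], [0.5437, -0.2911, 0.0293]]
caddy front [[0.523, 0.087], [0.5095, -0.021]] -7.1177322304350055
stop inner [[0.5254, 0.1153], [0.5054, -0.04]] -7.320428274421778
the job is handed in; nothing more can be done
```

I handed the job in at about 25 s of the 72 s allowed. The caddy is home in its dock and the hook tool is standing back on the table. `sign_off` gave no verdict, so what follows comes from my own readings.

- **Pull home:** I hooked the middle of the bar from under the rack and dragged the caddy in at about 5 N. It arrived turned by about 2° and straightened against the stop. The wrist force read 13–14 N for about half a second, then 11–12 N for about 1.5 s. Each reading was taken between moves, so I did not see the force during them.
- **Caddy after unhooking:** in the last wrist picture its front wall lies on the stop. I measured it at -7.1° against -7.3° for the stop. The wall and the stop edge agree within about 1 mm, and the camera calibration itself is only good to about 2 mm. I did not measure this again after lifting the tool clear. The last top and scene views show the caddy in the same place.
- **Hook tool:** it stands on open table close to where it started. The handle top measured 32.7–32.9 mm against a true 32, and level along its length.
- **Everything else:** the jars, bowl, cup, paperweight and rack look unmoved in the final pictures, though I did not measure them.
- **Readings that disagreed:** at full pull there was also a vertical load of about 3.5 N at the hook. I saw no lift or tilt of the caddy. I could not measure the force on the stop directly. Taking off the roughly 5 N sliding friction leaves about 6 N or more, above the 4 N required.

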